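# Put away the wire saw's wheels and jaws

## Robot

A 7-joint arm with a two-finger parallel gripper is mounted at the origin on the work surface. World frame = base frame: x ahead of the robot, y to its left, z up, the work surface at z = 0. Lengths are in m, angles in rad, forces in N, time in s.
With the tool pointing down it reaches from about 0.35 to 0.9 m from the base axis. Payload 19.9 kg.
Tool frame: the origin (TCP) lies on the mounting face of the last link; the fingertips stand 173 mm ahead of it and the grasp point (between the pads) lies 155 mm ahead of it; z points along the fingers, y is the line along which they close (so a half turn about z gives the same grasp; the last joint's range is limited). The gripper opens to 85 mm and grips with 20 to 120 N. Pads are 22 mm wide; open, the fingers measure 114 mm over their backs; the gripper's body (76 mm by 85 mm) begins 54 mm behind the grasp point. The pads swing forward as they close: fully open they stand 13 mm farther back than shut.
Start: joints at [-1.165, 0.417, -0.01, 1.614, 0.005, 1.111, -0.053], TCP at [0.271, 0.563, 0.405] pointing down, gripper open.
Joint ranges: [-2.81, 2.81], [-0.39, 2.02], [-1.27, 1.25], [0.06, 2.57], [-1.19, 4.33], [0.19, 2], [-2.82, 2.82]. Speed limits (rad/s): [1.89, 1.89, 2.39, 2.39, 3.01, 3.01, 3.01].

## Interface

Orientations are given as a unit quaternion [x, y, z, w].
In Python, from plant import env gives the robot as it stands. Calls block until the motion is done:
- env.move_ptp(position, orientation): joint-space move of the TCP to a pose.
- env.movel(position, vel=0.15, rot=None): straight line of the TCP; rot=None keeps the orientation; vel is the mean speed in m/s.
- env.goto_joints(angles): joint-space move.
- env.command_gripper(opening): finger opening in m; the grip force is fixed at half the most; returns when the fingers have stopped.
- env.sleep(seconds).
- env.solve_ik(position, orientation): joint angles nearest the present ones, or None.
- env.get_state(): the state.
- env.capture(name): name is "side" or "top"; returns the picture (384x512x3 uint8, red, green, blue); there is no depth.
- env.camera_params(name): a dict with "mtx" (3x3 intrinsics, pixels), "distortion" ([k1, k2, p1, p2, k3] as OpenCV has them; the pictures are not rectified), "cam_to_world" (4x4, takes a point from camera to world coordinates). Camera axes: x right, y up, looking along -z (the intrinsics and any distortion apply to the point x, -y, -z); pixel columns grow to the right and rows downward; lengths in m; the calibration is good to about 2 mm. A picture is of the moment at which its call begins. camera_params takes no time and is no camera call.
A pose or a line that the arm cannot do raises env.IKError and nothing moves.
- env.job_done(): hands the job in; it is judged then, once.
Trained networks look in the newest picture that a camera, given by its name, has taken for a name from the list of things; names that differ only in an ending like _2 or _b are one class to them, and where a whole thing is asked for, a point or a joint stands for the part that bears it (a point fixed in the world has none). Each returns a list of dicts, best first, with "confidence" (0 to 1); they miss things now and then, are a little off and sometimes report something else, mostly with a low value. They report only what shows in the picture. A call takes as long as a camera call. They do not tell look-alikes from the thing itself.
- env.search_frame(camera, thing): "centre" ([column, row] in pixels, amid what is visible of it).
- env.pinpoint(camera, thing): "centre" ([column, row] in pixels: a listed point, or the origin of a listed thing).
The state is a dict: "t": time; "joint_pos": joint angles; "qd": joint speeds; "tau": joint torques, N m; "position": TCP position; "ee_rot": TCP orientation; "wrist_force": force on the tool from outside, world axes, zero at the start; "wrist_torque": the same for the moment, N m; "gripper_width": finger opening in m; "finger_force": force on a finger pad.
Only numpy, scipy, OpenCV 4.12 (cv2) and the standard library are available. Lean on these libraries where they do the work, as an engineer would, in place of code of your own. Each camera call takes 0.05 s, during which the arm holds its last target. There are 200 camera calls.

## Task

Tidy up after a job on the wire saw: put the large spoked guide wheel in the wide bay of the caddy and the small spoked guide wheel in its narrow bay, and lay the left-hand and the right-hand L-shaped clamp jaw each, rib up, in the tray whose recess has its shape. Everything put away must lie flat on the floor of its bay or recess. Leave the solid disc and the T-shaped jaw, which belong to another set, where they are.

Things in the scene. Friction and masses are not known exactly. Their poses are not given: they have to be found in the camera images.
- large_wheel: Large guide wheel. Bare steel spoked wheel lying flat, 60 mm in diameter, rim 12 mm thick and 6 mm wide, three spokes with open gaps; the round hub in the middle, 22 mm in diameter, stands up to 44 mm above the underside, to hold it by. Origin: centre of the underside; z up. 0.19 kg, loose.
- small_wheel: Small guide wheel. Bare steel spoked wheel lying flat, 42 mm in diameter, rim 12 mm thick and 6 mm wide, three spokes with open gaps; the round hub in the middle, 22 mm in diameter, stands up to 44 mm above the underside, to hold it by. Origin: centre of the underside; z up. 0.14 kg, loose.
- solid_disc: Look-alike that stays: solid steel disc 60 mm in diameter, 12 mm thick, no spokes or gaps, with the same hub (22 mm diameter, up to 44 mm). Origin: centre of the underside. About 0.3 kg, loose.
- left_jaw: Left-hand clamp jaw. Bare aluminium, loose, 0.13 kg: flat base 12 mm thick, long arm 72 x 24 mm along x, short arm sticking out at its +x end towards +y (x 12..36 mm, y 12..40 mm). On the middle of the long arm stands a rib 40 mm (x) by 14 mm (y), top 44 mm above the underside, to hold it by. Origin: underside, below the rib's middle; z up.
- right_jaw: Right-hand clamp jaw, mirror image of the left. Bare aluminium, loose, 0.13 kg: flat base 12 mm thick, long arm 72 x 24 mm along x, short arm sticking out at its +x end towards -y (x 12..36 mm, y -12..-40 mm). On the middle of the long arm stands a rib 40 mm (x) by 14 mm (y), top 44 mm above the underside, to hold it by. Origin: underside, below the rib's middle; z up.
- centre_jaw: Look-alike that stays: T-shaped jaw. Bare aluminium, loose, 0.13 kg: flat base 12 mm thick, long arm 72 x 24 mm along x, short arm sticking out at its middle towards +y (x -12..12 mm, y 12..40 mm). On the middle of the long arm stands a rib 40 mm (x) by 14 mm (y), top 44 mm above the underside, to hold it by. Origin: underside, below the rib's middle; z up.
- left_tray: Fixed black tray, 16 mm high, grey floor 4 mm thick. Its L-shaped recess is the outline of the left-hand jaw plus 9 mm all round; a black block fills the corner at x -45..3 mm, y 21..49 mm. Outside: x -49..49, y -25..53 mm. Origin: underside, right below where the jaw's origin belongs (4 mm higher), jaw's x axis along the tray's; z up.
- right_tray: Fixed black tray, 16 mm high, grey floor 4 mm thick. Its L-shaped recess is the outline of the right-hand jaw plus 9 mm all round; a black block fills the corner at x -45..3 mm, y -21..-49 mm. Outside: x -49..49, y -53..25 mm. Origin: underside, right below where the jaw's origin belongs (4 mm higher), jaw's x axis along the tray's; z up.
- caddy: Fixed black two-bay caddy, outside 86 mm (x) by 150 mm (y), 16 mm high, walls 4 mm, grey floor 4 mm thick. A wall across parts a wide bay (inside 78 x 78 mm, centre x 0, y +32 mm) from a narrow bay (inside 78 mm in x, 60 mm in y, centre x 0, y -41 mm). Origin: centre of the underside; z up.
Things that resemble listed ones, but are neither listed nor needed, are in the scene too. What is shaped like the large_wheel but pink is not meant.

How it is judged:
By the outcome, as a careful person would: the job done as asked, in the order asked, and still so for the second after the job is handed in, with the robot touching nothing.
It also fails if it takes over 106 s, if anything falls off the work surface, if the arm or the gripper's body presses on something with over 40 N, if the wrist force passes 120 N, or if a joint passes its speed limit or range.

## Working session

There is one attempt and no reset: what is moved stays moved. The work goes in short steps, each a Python script; the robot and the scene stay as the last script left them, time stands still between calls to the robot, and variables do not carry over. Pictures are saved under pics/ and viewed, at most 14 in all, crops included, and the job is handed in when it is done.

```bash
ls; mkdir -p pics; cat > look.py <<'E'
from plant import env
import cv2
for c in ("top","side"):
    im=env.capture(c); cv2.imwrite(f"pics/{c}0.png",cv2.cvtColor(im,cv2.COLOR_RGB2BGR))
    p=env.camera_params(c); print(c,p["mtx"],p["distortion"],p["cam_to_world"])
    for n in "large_wheel small_wheel solid_disc left_jaw right_jaw centre_jaw left_tray right_tray caddy".split():
        print(n,[([round(float(v)) for v in d["centre"]],round(d["confidence"],2)) for d in env.pinpoint(c,n)])
print(env.get_state()["t"])
E
python3 look.py
```

```text
pics
top [[348.70987019   0.         249.30849841]
 [  0.         348.70987019 192.99600846]
 [  0.           0.           1.        ]] [-0.07259994  0.          0.          0.          0.        ] [[ 2.64542826e-03  9.99046521e-01 -4.35781015e-02  4.50770665e-01]
 [-9.99996501e-01  2.64196005e-03 -1.37179231e-04 -6.76316479e-03]
 [-2.19168304e-05  4.35783119e-02  9.99050014e-01  9.97719539e-01]
 [ 0.00000000e+00  0.00000000e+00  0.00000000e+00  1.00000000e+00]]
large_wheel [([212, 205], 0.74), ([198, 235], 0.73)]
small_wheel [([314, 141], 0.71)]
solid_disc [([282, 197], 0.64)]
left_jaw [([174, 150], 0.8), ([115, 184], 0.52)]
right_jaw [([331, 238], 0.68)]
centre_jaw [([160, 236], 0.84)]
left_tray [([382, 186], 0.9), ([213, 203], 0.27)]
right_tray [([120, 182], 0.97)]
caddy [([255, 142], 0.61)]
side [[455.23328638   0.         261.09482561]
 [  0.         455.23328638 194.33208272]
 [  0.           0.           1.        ]] [-0.0978355  0.         0.         0.         0.       ] [[ 0.91694403  0.28742877 -0.27676407  0.16853824]
 [-0.39895449  0.64824988 -0.64854253 -0.80642452]
 [-0.00699751  0.70509347  0.70907985  0.90270109]
 [ 0.          0.          0.          1.        ]]
large_wheel [([196, 179], 0.75), ([233, 183], 0.73)]
small_wheel [([335, 233], 0.56)]
solid_disc []
left_jaw [([269, 143], 0.52)]
right_jaw [([251, 290], 0.78)]
centre_jaw [([186, 159], 0.5)]
left_tray [([331, 314], 0.77), ([262, 229], 0.67), ([268, 145], 0.6)]
right_tray [([219, 124], 0.61)]
caddy [([305, 191], 0.64)]
1.0
```

View pics/top0.png

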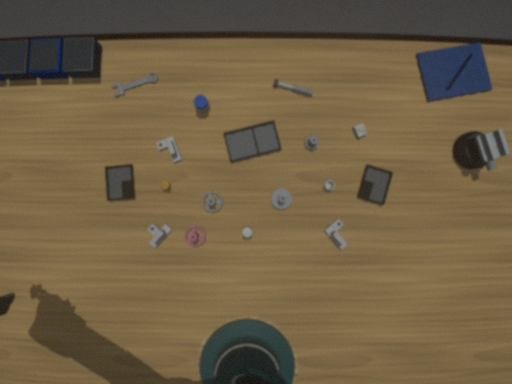

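View pics/side0.png

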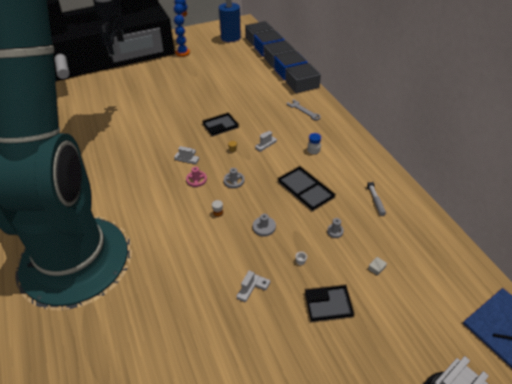

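```bash
python3 -c "
import cv2
im=cv2.imread('pics/top0.png');c=im[110:275,85:430]
cv2.imwrite('pics/crop0.png',cv2.resize(c,None,fx=2.3,fy=2.3,interpolation=cv2.INTER_CUBIC))"
```

```text
(no output)
```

View pics/crop0.png

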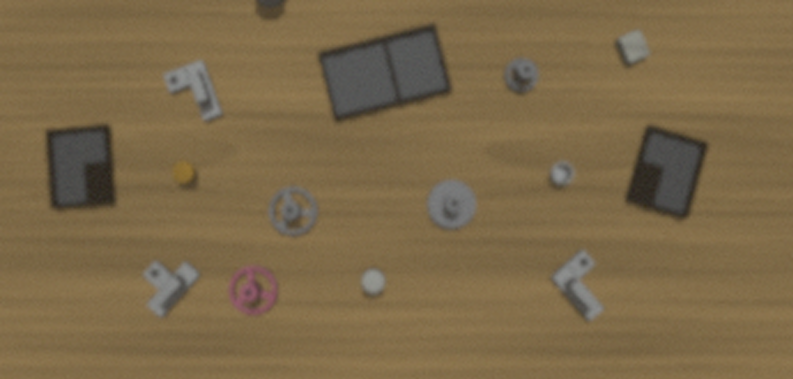

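The top view (x up, y left) shows the right-hand jaw at (331,238) and the left-hand jaw at (174,150). The right tray is at (120,182), the left tray at (377,186), and the caddy at (253,142) with its wide bay on the left. The large wheel is at (212,203) and the small one at (312,143). The T-jaw (160,236), solid disc (282,199) and pink wheel (196,236) stay. I'll fit poses, height included, by silhouette in both views.

```bash
cat > fit.py <<'E'
import numpy as np, cv2, json
from scipy.optimize import minimize
from plant import env
def box(x0,x1,y0,y1,z0,z1): return np.array([[x,y,z] for x in(x0,x1) for y in(y0,y1) for z in(z0,z1)],float)/1000
def cyl(r,z0,z1): return np.array([[r*np.cos(a),r*np.sin(a),z] for a in np.linspace(0,6.28,40) for z in(z0,z1)])/1000
L=[box(-36,36,-12,12,0,12),box(12,36,0,40,0,12),box(-20,20,-7,7,12,44)]
M={"left_jaw":L,"right_jaw":[p*[1,-1,1] for p in L],
 "large_wheel":[cyl(30,0,12),cyl(11,0,44)],"small_wheel":[cyl(21,0,12),cyl(11,0,44)],
 "left_tray":[box(-49,49,-25,53,0,16)],"right_tray":[box(-49,49,-53,25,0,16)],"caddy":[box(-43,43,-75,75,0,16)]}
C={c:env.camera_params(c) for c in("top","side")}
F=np.diag([1.,-1,-1])
def proj(c,P):
    T=np.array(C[c]["cam_to_world"]);R=F@T[:3,:3].T
    return cv2.projectPoints(np.asarray(P,float).reshape(-1,3),cv2.Rodrigues(R)[0],-R@T[:3,3],np.array(C[c]["mtx"]),np.array(C[c]["distortion"]))[0].reshape(-1,2)
def unproj(c,uv,z):
    T=np.array(C[c]["cam_to_world"])
    q=cv2.undistortPoints(np.array([[uv]],float),np.array(C[c]["mtx"]),np.array(C[c]["distortion"]))[0,0]
    d=T[:3,:3]@F@np.r_[q,1]; return T[:3,3]+d*(z-T[2,3])/d[2]
def place(P,p): 
    c,s=np.cos(p[3]),np.sin(p[3]); return P@np.array([[c,-s,0],[s,c,0],[0,0,1]]).T+p[:3]
def soft(im):
    g=cv2.GaussianBlur(im.astype(np.float32),(0,0),.6); r=(g[...,2]+6)/(g[...,0]+6)
    w=np.median(r[200:300,100:400]); return np.clip((r-w-.08)/(.9-w-.08),0,1).astype(np.float32)
S=4
def render(c,name,p,o,n):
    m=np.zeros((n*S,n*S),np.uint8)
    for P in M[name]:
        h=cv2.convexHull((((proj(c,place(P,p))-o+.5)*S-.5)*16).round().astype(np.int32)); cv2.fillConvexPoly(m,h,255,shift=4)
    return cv2.GaussianBlur(cv2.resize(m,(n,n),interpolation=cv2.INTER_AREA).astype(np.float32)/255,(0,0),.8)
def fit(name,ims,p0,fixz=None,cams=("top","side")):
    D=[]
    for c in cams:
        ctr=proj(c,[p0[:3]])[0]; n=56 if "tray" in name or name=="caddy" else 36
        n=int(n*1.4) if c=="side" and n==56 else n
        if name=="caddy": n+=14
        o=(ctr-n/2).round().astype(int); a=soft(ims[c])[o[1]:o[1]+n,o[0]:o[0]+n]
        if "tray" not in name and name!="caddy":   # fill spoke gaps, drop strangers
            pass
        m0=render(c,name,p0,o,n); keep=cv2.dilate((m0>.3).astype(np.uint8),np.ones((9,9)))
        b=(a>.5).astype(np.uint8); b=cv2.morphologyEx(b,cv2.MORPH_CLOSE,np.ones((5,5))) if "wheel" in name else b
        cs,_=cv2.findContours(b,cv2.RETR_EXTERNAL,cv2.CHAIN_APPROX_NONE); f=np.zeros_like(b); cv2.drawContours(f,cs,-1,1,-1)
        inner=cv2.erode(f,np.ones((3,3))); a=np.where(inner>0,1,a)*keep
        D.append((c,o,n,a.astype(np.float32)))
    def full(q): return np.r_[q[:2],fixz if fixz is not None else q[3],q[2]]
    def loss(q): return sum(((render(c,name,full(q),o,n)-a)**2).sum() for c,o,n,a in D)
    best=None
    for s in (0.006,0.003):
        q0=best.x if best is not None else np.r_[p0[:2],p0[3],p0[2]]
        if fixz is not None: q0=q0[:3]
        st=np.array([s,s,s*20,s])[:len(q0)]
        best=minimize(loss,q0,method="Nelder-Mead",options=dict(initial_simplex=np.vstack([q0]+[q0+np.eye(len(q0))[i]*st[i] for i in range(len(q0))]),xatol=1e-4,fatol=1e-2,maxiter=400))
    return full(best.x),best.fun,sum((d[3]**2).sum() for d in D)
E
cat > m.py <<'E'
from fit import *
ims={c:cv2.cvtColor(cv2.imread(f"pics/{c}0.png"),cv2.COLOR_BGR2RGB) for c in("top","side")}
I={"large_wheel":((212,203),0),"small_wheel":((312,143),0),"left_jaw":((173,150),.31),"right_jaw":((336,239),.59),
 "left_tray":((379,186),-.25),"right_tray":((117,183),.06),"caddy":((253,142),.22)}
out={}
for n,(uv,y) in I.items():
    p0=np.r_[unproj("top",uv,.01)[:2],0,y]
    r=fit(n,ims,p0); t=fit(n,ims,p0,0.,("top",)); s=fit(n,ims,p0,0.,("side",)); b=fit(n,ims,p0,0.)
    out[n]=b[0].tolist()
    for k,v in zip(("both+z","top","side","both"),(r,t,s,b)): print(n,k,v[0].round(4),round(float(v[1]),1),round(float(v[2])))
json.dump(out,open("poses.json","w"))
vis=[]
for c in ims:
    v=cv2.cvtColor(ims[c],cv2.COLOR_RGB2BGR)
    x0,y0,w,h,k=(85,110,345,165,2) if c=="top" else (160,95,220,240,2)
    v=cv2.resize(v[y0:y0+h,x0:x0+w],None,fx=k,fy=k,interpolation=cv2.INTER_CUBIC)
    for n in out:
        for P in M[n]:
            cv2.polylines(v,[cv2.convexHull(((proj(c,place(P,np.array(out[n])))-[x0,y0]+.5)*k-.5).round().astype(np.int32))],True,(0,255,0),1)
    cv2.imwrite(f"pics/fit_{c}.png",v)
E
python3 m.py
```

```text
large_wheel both+z [ 0.4699  0.0993  0.002  -0.048 ] 15.9 589
large_wheel top [0.4703 0.0993 0.     0.0623] 3.7 317
large_wheel side [ 0.4706  0.1021  0.     -0.1093] 10.8 272
large_wheel both [ 0.4702  0.1     0.     -0.0811] 17.6 589
small_wheel both+z [ 0.6407 -0.1837  0.0009 -0.0596] 16.0 354
small_wheel top [ 0.6409 -0.1845  0.      0.0651] 4.3 149
small_wheel side [ 0.6411 -0.1828  0.     -0.079 ] 10.6 205
small_wheel both [ 0.6409 -0.1835  0.     -0.0558] 16.4 354
left_jaw both+z [0.6202 0.2126 0.0022 0.3641] 11.2 517
left_jaw top [0.6205 0.2131 0.     0.3659] 3.6 302
left_jaw side [0.6226 0.2153 0.     0.3983] 7.3 215
left_jaw both [0.6211 0.2137 0.     0.3708] 13.7 517
right_jaw both+z [ 0.3699 -0.2521  0.0027  0.7205] 10.2 711
right_jaw top [ 0.3699 -0.2528  0.      0.7206] 2.8 295
right_jaw side [ 0.3704 -0.2506  0.      0.7061] 6.8 417
right_jaw both [ 0.37   -0.2516  0.      0.7075] 14.4 711
left_tray both+z [ 0.5164 -0.3777 -0.0059 -0.3075] 363.5 1833
left_tray top [ 0.5148 -0.3786  0.     -0.2961] 196.8 618
left_tray side [ 0.5148 -0.3769  0.     -0.3355] 177.2 1216
left_tray both [ 0.515  -0.3778  0.     -0.3213] 375.6 1833
right_tray both+z [ 0.5243  0.3877 -0.0092  0.025 ] 307.0 996
right_tray top [0.5233 0.3809 0.     0.0222] 214.5 603
right_tray side [ 0.5242  0.3825  0.     -0.0456] 101.3 393
right_tray both [0.5235 0.383  0.     0.0022] 319.7 996
caddy both+z [ 0.6442 -0.013  -0.0045  0.252 ] 276.5 2453
caddy top [ 0.6416 -0.0138  0.      0.245 ] 105.3 1372
caddy side [ 0.641  -0.0104  0.      0.2177] 178.6 1082
caddy both [ 0.6431 -0.0133  0.      0.2497] 290.7 2453
```

Loose parts fit to about 2 mm, with undersides at z≈0 to 3 mm. The dark trays fit poorly on chroma, so I'll redo them with the red channel.

```bash
cat > m2.py <<'E'
import fit
from fit import *
ims={c:cv2.cvtColor(cv2.imread(f"pics/{c}0.png"),cv2.COLOR_BGR2RGB) for c in("top","side")}
def softd(im):
    r=cv2.GaussianBlur(im.astype(np.float32)[...,0],(0,0),.6); w=cv2.medianBlur(im[...,0],5); bg=cv2.resize(cv2.dilate(cv2.resize(w,None,fx=.25,fy=.25),np.ones((9,9))),(512,384)).astype(np.float32)
    bg=cv2.GaussianBlur(bg,(0,0),10)*.9
    return np.clip((bg*.93-r)/(bg*.93-80)*1.0,0,1).astype(np.float32)
print(ims["top"][183,100:140,0], ims["side"][300,300:360,0])
fit.soft=softd
out=json.load(open("poses.json"))
for n,uv,y in(("left_tray",(379,186),-.25),("right_tray",(117,183),.06),("caddy",(253,142),.22)):
    p0=np.r_[unproj("top",uv,.01)[:2],0,y]
    r=fit.fit(n,ims,p0); t=fit.fit(n,ims,p0,0.,("top",)); s=fit.fit(n,ims,p0,0.,("side",)); b=fit.fit(n,ims,p0,0.)
    out[n]=b[0].tolist()
    for k,v in zip(("both+z","top","side","both"),(r,t,s,b)): print(n,k,v[0].round(4),round(float(v[1]),1),round(float(v[2])))
json.dump(out,open("poses.json","w"))
V=[]
for c in ims:
    v=cv2.cvtColor(ims[c],cv2.COLOR_RGB2BGR)
    x0,y0,w,h,k=(85,110,345,165,2) if c=="top" else (160,95,220,240,1.4)
    v=cv2.resize(v[y0:y0+h,x0:x0+w],None,fx=k,fy=k,interpolation=cv2.INTER_CUBIC)
    for n in out:
        for P in M[n]:
            cv2.polylines(v,[cv2.convexHull(((proj(c,place(P,np.array(out[n])))-[x0,y0]+.5)*k-.5).round().astype(np.int32))],True,(0,255,0),1)
    V.append(v)
H=np.zeros((600,800,3),np.uint8); y=0
V[1]=V[1][:270]
for v in V: v=v[:,:800]; H[y:y+v.shape[0],:v.shape[1]]=v; y+=v.shape[0]
cv2.imwrite("pics/fit1.png",H)
E
python3 m2.py
```

```text
[129 127 129 126 121 103  74  57  57  69  73  78  78  77  75  73  75  81
  75  76  73  62  52  48  46  44  48  47  51  48  46  46  44  61  89 116
 124 121 122 124] [155 151 145 129 104  75  46  22  15  11  11  10  11   9  11  13   9  10
  12   8  13  10  13  10  18  18  21  23  37  55  72  76  79  78  78  77
  78  77  78  78  79  79  79  78  77  69  50  35  23  34  76 117 147 158
 163 160 156 152 145 143]Traceback (most recent call last):
  File "m2.py", line 13, in <module>
    r=fit.fit(n,ims,p0); t=fit.fit(n,ims,p0,0.,("top",)); s=fit.fit(n,ims,p0,0.,("side",)); b=fit.fit(n,ims,p0,0.)
      ^^^^^^^
AttributeError: 'function' object has no attribute 'fit'
```

```bash
sed -i 's/^import fit$/import fit as FT/; s/^fit.soft=/FT.soft=/; s/fit\.fit(/FT.fit(/g; s/return np.clip((bg.*$/return np.clip((bg*1.05-8-r)\/(bg*1.05-8-(45 if r[183,108]<100 else 20)),0,1).astype(np.float32)/' m2.py
python3 m2.py | grep -v '\[ *1[0-9][0-9]\|^ '
```

```text
left_tray both+z [ 5.147e-01 -3.782e-01 -3.000e-04 -2.977e-01] 21.7 2311
left_tray top [ 0.5151 -0.3786  0.     -0.2895] 8.6 903
left_tray side [ 0.5144 -0.3783  0.     -0.2912] 11.6 1408
left_tray both [ 0.5146 -0.3783  0.     -0.2874] 21.8 2311
right_tray both+z [0.5219 0.3795 0.0013 0.0843] 18.6 1377
right_tray top [0.5217 0.3796 0.     0.0913] 10.3 891
right_tray side [0.5231 0.3814 0.     0.0935] 6.8 487
right_tray both [0.5219 0.38   0.     0.0942] 19.7 1377
caddy both+z [ 6.422e-01 -1.340e-02  1.000e-04  2.582e-01] 26.5 2744
caddy top [ 0.6421 -0.0136  0.      0.2591] 16.9 1481
caddy side [ 0.6423 -0.0129  0.      0.2513] 8.5 1263
caddy both [ 0.6422 -0.0134  0.      0.2519] 26.1 2744
```

View pics/fit1.png

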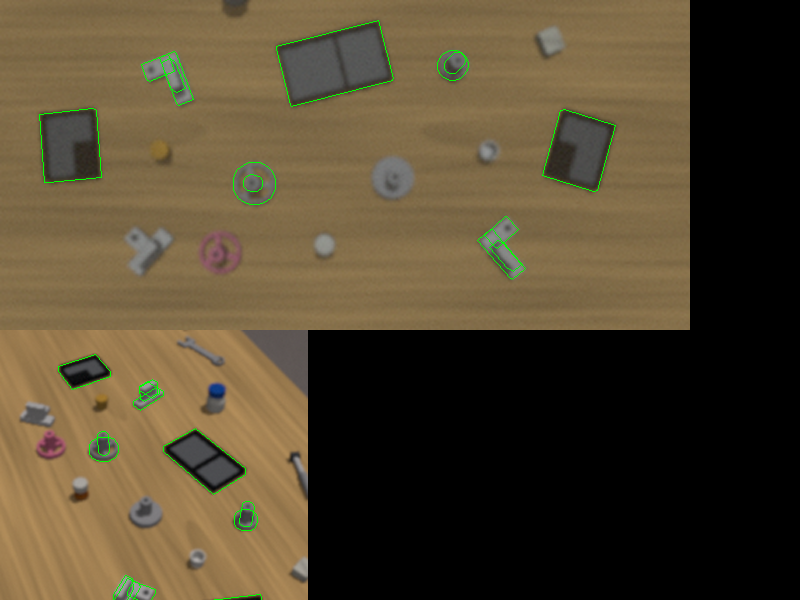

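The outlines match in both views: tray and caddy edges line up, and the tray undersides fit at z≈0. Now I'll move the large wheel.

```bash
cat > act.py <<'E'
import numpy as np, json
from plant import env
from scipy.spatial.transform import Rotation as Rn
Q=json.load(open("poses.json")); G=.155+.036; UP=.28
def quat(a): return Rn.from_matrix(np.array([[np.cos(a),np.sin(a),0],[np.sin(a),-np.cos(a),0],[0,0,-1]])).as_quat()
def best(src,a1,dst,a2):
    c=[]
    for k in(-1,0,1):
        o=k*np.pi; q1=env.solve_ik([*src,UP],quat(a1+o)); q2=env.solve_ik([*dst,UP],quat(a2+o))
        if q1 is not None and q2 is not None:
            c.append((max(abs(q1[6]),abs(q2[6]))+.3*abs(q1[6]-q2[6]),o))
    return min(c)[1]
def tgt(name,local=(0,0)):
    x,y,_,a=Q[name]; c,s=np.cos(a),np.sin(a); return [x+c*local[0]-s*local[1],y+s*local[0]+c*local[1]],a
def rep(m):
    s=env.get_state(); print(m,"t",round(s["t"],2),"pos",np.round(s["position"],4),"w",round(s["gripper_width"],4),"F",np.round(s["wrist_force"],1),"ff",np.round(s["finger_force"],1))
def pick(src,a,width=.06):
    env.command_gripper(width); env.move_ptp([*src,UP],quat(a)); rep("above")
    env.movel([*src,G],vel=.12); env.command_gripper(0.0); rep("gripped")
    env.movel([*src,UP],vel=.15); rep("lifted")
def put(dst,a,width=.045,floor=.004):
    env.move_ptp([*dst,UP],quat(a)); env.movel([*dst,G+floor+.015],vel=.15); env.movel([*dst,G+floor+.001],vel=.03); rep("down")
    env.command_gripper(width); env.movel([*dst,UP],vel=.2); rep("released")
E
cat > a1.py <<'E'
from act import *
src=Q["large_wheel"][:2]; dst,a2=tgt("caddy",(0,.032)); a1=a2
o=best(src,a1,dst,a2); pick(src,a1+o); 
if env.get_state()["gripper_width"]>.015: put(dst,a2+o)
E
python3 a1.py
```

```text
above t 3.26 pos [0.4703 0.1009 0.2801] w 0.0598 F [-0.6 -0.9  0.5] ff 0.0
gripped t 4.59 pos [0.4703 0.1001 0.1916] w 0.0204 F [-2.9  0.2 12.8] ff 58.2
lifted t 5.33 pos [0.4698 0.1002 0.2794] w 0.0197 F [-0.2  0.7 -2.5] ff 58.7
down t 7.33 pos [0.6342 0.0176 0.1958] w 0.0202 F [-0.1  0.1 -2.8] ff 58.8
released t 8.25 pos [0.6341 0.0178 0.2804] w 0.0452 F [-0.2  0.7  0.1] ff 0.0
```

```bash
cat > a2.py <<'E'
from act import *
src=Q["small_wheel"][:2]; dst,a2=tgt("caddy",(0,-.041)); a1=a2
o=best(src,a1,dst,a2); pick(src,a1+o); 
if env.get_state()["gripper_width"]>.015: put(dst,a2+o)
env.move_ptp([.42,.02,.35],quat(a2+o)); rep("away")
import cv2
V=[]
for c,(x0,y0) in(("top",(200,100)),("side",(260,150))):
    im=env.capture(c)[...,::-1]; cv2.imwrite(f"pics/{c}1.png",im); V.append(cv2.resize(im[y0:y0+100,x0:x0+100],None,fx=4,fy=4,interpolation=cv2.INTER_CUBIC))
cv2.imwrite("pics/chk1.png",np.hstack(V))
E
python3 a2.py
```

```text
above t 9.37 pos [ 0.6409 -0.1834  0.2797] w 0.0603 F [ 0.2  0.6 -1. ] ff 0.0
gripped t 10.7 pos [ 0.641  -0.1835  0.1918] w 0.02 F [-2.5  0.5  7.1] ff 58.4
lifted t 11.44 pos [ 0.6406 -0.1832  0.2792] w 0.02 F [-0.3 -0.3 -2.1] ff 58.7
down t 13.26 pos [ 0.6524 -0.0531  0.1958] w 0.0201 F [ 0.7 -0.1 -1.9] ff 58.8
released t 14.18 pos [ 0.6523 -0.0529  0.2805] w 0.045 F [-0.5  0.5 -0.3] ff 0.0
away t 15.18 pos [0.421  0.02   0.3501] w 0.045 F [ 0.4 -0.1  0.1] ff 0.0
```

View pics/chk1.png

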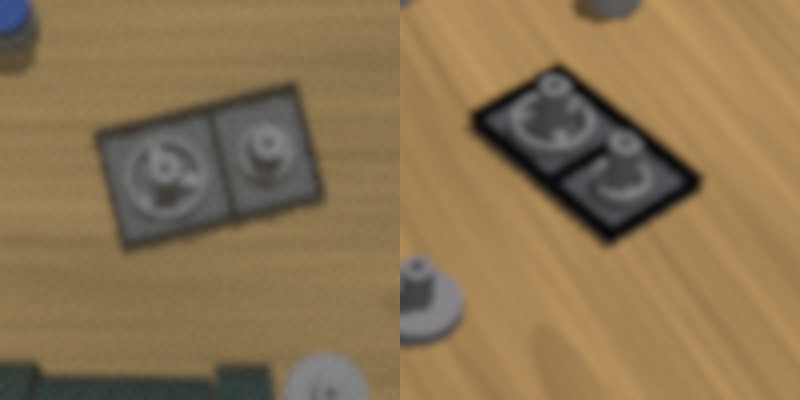

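Both wheels lie flat and centred: large in the wide left bay (top view, about (165,175) in the crop), small in the narrow bay (about (265,150)). Next, the jaws. Left goes first.

```bash
cat > a3.py <<'E'
from act import *
import cv2
for j,t in(("left_jaw","left_tray"),("right_jaw","right_tray")):
    src=Q[j][:2]; a1=Q[j][3]; dst,a2=tgt(t)
    o=best(src,a1,dst,a2); pick(src,a1+o)
    w=env.get_state()["gripper_width"]
    if not .008<w<.02: print("bad grip",j); break
    put(dst,a2+o,.04)
env.move_ptp([.42,.02,.35],quat(0)); rep("away")
V=[]
for c,xy in(("top",((75,140),(335,145))),("side",((180,80),(285,265)))):
    im=env.capture(c)[...,::-1]; cv2.imwrite(f"pics/{c}2.png",im)
    V.append(np.hstack([cv2.resize(im[y0:y0+85,x0:x0+85],(300,300),interpolation=cv2.INTER_CUBIC) for x0,y0 in xy]))
cv2.imwrite("pics/chk2.png",np.vstack(V))
E
python3 a3.py
```

```text
above t 16.68 pos [0.621  0.2124 0.2807] w 0.0601 F [ 0.1 -0.3  0.7] ff 0.0
gripped t 18.06 pos [0.6213 0.2137 0.1916] w 0.013 F [-1.9 -0.9  6. ] ff 59.5
lifted t 18.8 pos [0.6208 0.2138 0.2791] w 0.0129 F [ 0.1 -0.4 -2.2] ff 58.6
down t 22.19 pos [ 0.5146 -0.3783  0.1959] w 0.0132 F [ 0.2 -0.2 -0.9] ff 58.4
released t 23.13 pos [ 0.5146 -0.3781  0.2803] w 0.0404 F [-0.8  0.2  0.3] ff 0.0
above t 24.27 pos [ 0.3705 -0.2519  0.2803] w 0.0597 F [0.6 0.  0.1] ff 0.0
gripped t 25.65 pos [ 0.3702 -0.2516  0.1915] w 0.0132 F [-2.3  2.2 10.7] ff 58.8
lifted t 26.39 pos [ 0.37   -0.2512  0.2794] w 0.013 F [-0.1 -0.1 -1.7] ff 58.4
down t 29.94 pos [0.5219 0.38   0.1958] w 0.0129 F [ 0.6 -0.4 -1.4] ff 58.4
released t 30.88 pos [0.5218 0.38   0.2803] w 0.04 F [ 0.1 -0.5 -0.4] ff 0.0
away t 32.3 pos [0.4206 0.0209 0.3501] w 0.0399 F [-0.2  1.1  0.1] ff 0.0
```

View pics/chk2.png

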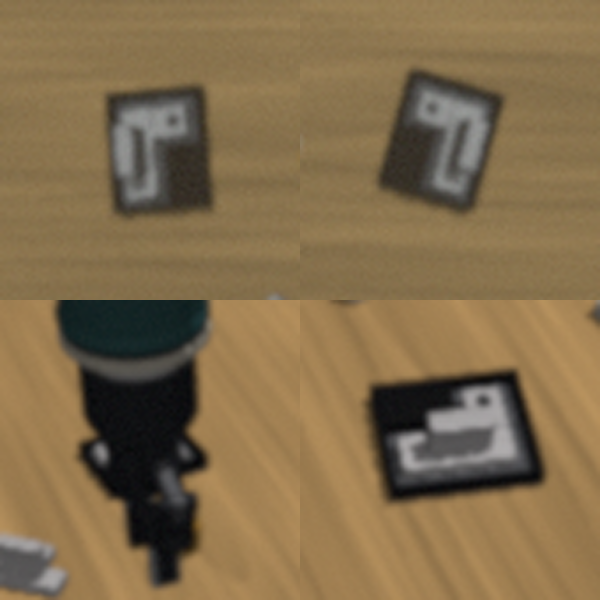

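View pics/top2.png

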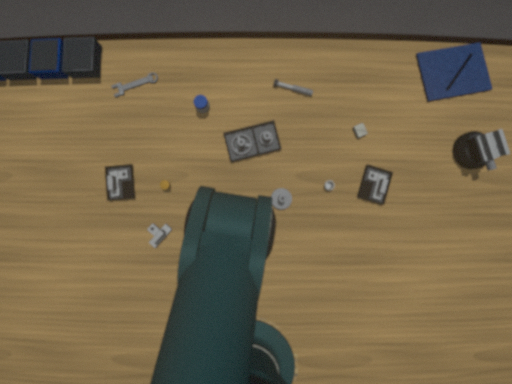

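Both jaws sit in their recesses, rib up, in the top view. The arm hides the right tray in the side view, so I'll retreat to the start pose and check it.

```bash
python3 - <<'E'
from act import *
import cv2
env.goto_joints([-1.165,.417,-.01,1.614,.005,1.111,-.053]); env.sleep(.3)
t=env.capture("top")[...,::-1]; s=env.capture("side")[...,::-1]
z=lambda im,x,y,w=80:cv2.resize(im[y:y+w,x:x+w],(400,400),interpolation=cv2.INTER_CUBIC)
cv2.imwrite("pics/chk3.png",np.hstack([z(s,180,85),cv2.resize(t[100:300,80:430],(400,229)).__array__() if 0 else z(t,80,145)])); rep("end")
E
```

```text
end t 34.83 pos [0.2705 0.5632 0.4047] w 0.04 F [-0.  -0.3  0.7] ff 0.0
```

View pics/chk3.png

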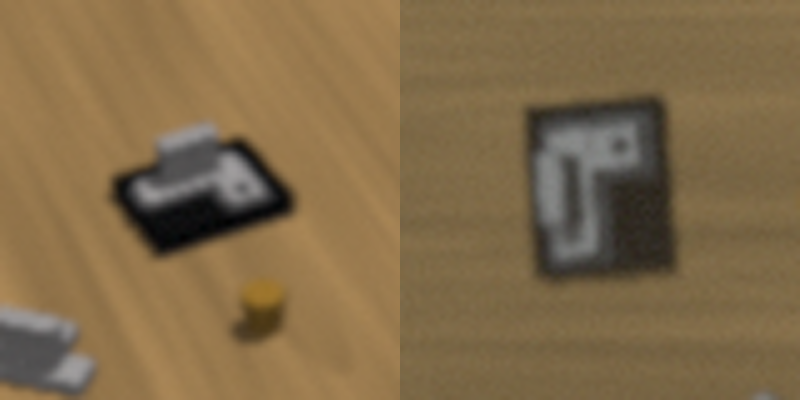

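The right jaw lies flat in its recess, floor visible around it at about (210,180) in the left panel. T-jaw and disc are untouched.

```bash
python3 -c "
from plant import env
print(env.job_done())"
```

```text
the job is handed in; nothing more can be done
None
```

The job is handed in at about 35 s of the 106 s allowed: both wheels are in their caddy bays and both jaws lie rib up in their matching trays, all looking flat in the camera views, and I left the solid disc and T-jaw alone.

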